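Refit the cooker knob and hold it pressed in

TASK

Get the little gas cooker ready to light: first stand its half-open steel lid upright (square to the cooker's top, within about 10 degrees; it stays where it is left). Then take the loose black knob, turn it so that its D-shaped bore matches the D-shaped spindle on the cooker, push it fully onto the spindle, and press it down against the valve spring as far as it goes. Finish while still holding the knob pressed in, with the lid still upright and the other things on the worktop left where they are.

Things in the scene. Friction and masses are not known exactly. Their poses are not given: they have to be found in the camera images.
- cooker: portable single-burner gas cooker, aluminium box 170 (x) x 300 (y) x 55 mm high, fixed. Origin: centre of its underside; z up, its front long side faces its own -x, +y is its left. On its deck (55 mm up): burner with wire pan support at (-5, -45), up to 18 mm above the deck, under the lid; control spindle at (-10, 108) in a flat bezel 42 mm across, 3 mm high.
- lid (a joint): angle of the cooker's lid, rad: 0 = lying shut (level over the burner, free edge toward the cooker's front), 1.571 = upright, stop at 2.0 (leaning back). Stiff friction hinge: stays where it is left; about 2 to 5 N at the free edge move it. It starts half open (0.5 to 0.8).
- lid_hinge (a point): middle of the lid's hinge pin, which runs along the cooker's y at the back of the deck: 68 mm behind (+x), 45 mm to the right (-y) of the cooker's origin and 80 mm above its underside. Site axes turn with the lid.
- lid_edge (a point): middle of the lid's free edge, 110 mm from the hinge line. The lid is a steel sheet 170 mm wide along the cooker's y, 4 mm thick, with a rolled free edge 8 mm thick. It can be pushed up from the front and beneath by its free edge.
- spindle_tip (a point): centre of the top of the cooker's upright brass valve spindle, 27 mm above the deck at rest (82 mm above the worktop). D-shaft 14 mm across, flat 2.5 mm from the axis on the side toward this point's -x (the cooker's front; its axes are parallel to the cooker's). Its top 3 mm taper in by 2 mm all round as a lead-in. It does not turn.
- valve (a joint): how far the spindle is pressed in, m: 0 = out, 0.006 = fully in (stop). Spring: about 5 N to start moving, 11 N at full travel; springs out again when let go.
- knob: loose black cooker knob, 50 g, standing on its skirt on the worktop left of the cooker. Origin: centre of its underside, z up. Round skirt 48 mm across, 0 to 18.5 mm high. Bore from below: D-shaped, 16.4 mm across, 15.5 mm deep, flat 3.7 mm from the axis on the knob's -x side. It fits when its x axis is turned as that of spindle_tip (about 10 degrees of play).
- knob_grip (a point): middle of the knob's bar grip, on its axis, 30 mm above its underside. Bar along the knob's x, 46 mm long, 14 mm thick (y), from 18.5 to 40.5 mm high: pinch across it. White line on its top and white nib on the skirt mark the -x end, the side of the bore's flat. Fully on, the knob's underside is 15.5 mm below the spindle's tip: 11.5 mm above the deck, 5.5 mm when pressed in.
- match_box: matchbox, 36 x 53 x 14 mm, lying behind the knob; bystander, origin at its underside
- candle: tea light, 38 mm across, 16 mm high, front left; bystander, origin at its underside
- round_box: turned round wooden box, 76 mm across, 31 mm high, right of the cooker; bystander, origin at its underside
- potato_peeler: peeler with a plain handle, 170 x 25 x 18 mm, far left; bystander, origin at its underside
Not all that is in view belongs to the job. Several things have the shape of the knob; the one meant has the colours described above.

How it is judged:
By the outcome, as a careful person would: the job done as asked, in the order asked, and still so for the second after the job is handed in, while the arm keeps its last pose, push and grip.
It also fails if it takes over 51 s, if anything falls off the work surface, if the arm or the gripper's body presses on something with over 40 N, if the wrist force passes 120 N, or if a joint passes its speed limit or range.

ROBOT

A 6-joint arm with a two-finger parallel gripper is mounted at the origin on a cart in front of the work surface, level with it; the furniture and walls round the work are solid. World frame = base frame: x ahead of the robot, y to its left, z up, the work surface at z = 0. Lengths are in mm, angles in degrees, forces in N, time in s.
With the tool pointing down it reaches from about 300 to 850 mm from the base axis. Payload 4.2 kg.
Tool frame: the origin (TCP) lies at the very end of the fingers, on their centre line; the grasp point (between the pads) lies 19 mm behind it; x points along the fingers, z is the direction in which the jaws open and shut, and the axes are right-handed (so a half turn about x gives the same grasp; the last joint's range is limited). The gripper opens to 91 mm and grips with 3 to 60 N. Pads are 32 mm wide; open, the fingers measure 118 mm over their backs; the gripper's body (76 mm by 178 mm) begins 60 mm behind the grasp point.
Start: joints at [-65.374, 18.312, 89.639, -0, 72.044, -1.146], TCP at [250.007, -517.822, 213.976] pointing down, gripper open.
Joint ranges: [-177.97, 177.97], [-48.28, 115.42], [12.27, 149.76], [-77.06, 257.06], [2.81, 150.46], [-146.56, 146.56]. Speed limits (degrees/s): [147.25, 147.25, 180, 180, 180, 180].

INTERFACE

Orientations are given as [roll, pitch, yaw] about the fixed x, y, z axes, in that order (R = Rz(yaw) Ry(pitch) Rx(roll)).
In Python, from workcell import state, grab_frame, camera_info, env, search_frame, place_of gives the robot as it stands.
- The arm moves only by the tool drive_tool, never from a script. Its argument "plan" is a list of rows, each a list of 7 numbers: the turn, a rotation vector about the world's x, y, z in degrees, then the shift along the world's x, y, z in mm, then the finger opening in mm, from 0 to 91.2. In form: [[wx, wy, wz, dx, dy, dz, jaw], ...]. A call has 1 to 10 rows; each row is the pose to reach, as a shift and turn from the pose measured when the call began; what a row does not reach only later rows make up. A row lasts 1/8 s, in which the tool goes at most 62.5 mm and 10.7 degrees, less where a joint would pass 70% of its speed; a pose out of reach is approached as far as the arm can. A call with a gripper value outside its range is refused whole. The fingers move at their own pace and stop on an object; "grip_force" is the grip in N (left out, the last holds). Time passes only in rows, so rows that repeat a pose let the fingers close. It gives the time, the measured TCP pose, the force and the opening at its end, in the units of the state.
- state(): the state, without advancing time (a new reading comes with each control period).
- grab_frame(name): name is "scene" or "top" or "wrist"; returns the picture (420x560x3 uint8, red, green, blue); there is no depth.
- camera_info(name): a dict with "intrinsics" (3x3 intrinsics, pixels), "k1" (the pictures are not rectified: a ray, as slopes to the right and down, at radius r is drawn at 1 + k1 r^2 times it, then the intrinsics apply), "origin" and "orientation" of the camera in the world; the wrist camera has in their place "hand_eye" (4x4, takes a point from camera to tool coordinates, whose origin is the TCP and whose axes are the tool frame's). Camera axes: x right, y down, z forward; pixel columns grow to the right and rows downward; lengths in mm; the calibration is good to about 2 mm. A picture is of the moment at which its call begins: read the wrist's pose just before it. camera_info takes no time and is no camera call.
- env.job_done(): hands the job in, once; it reports no verdict.
Trained networks look in the newest picture that a camera, given by its name, has taken for a name from the list of things; names that differ only in an ending like _2 or _b are one class to them, and where a whole thing is asked for, a point or a joint stands for the part that bears it (a point fixed in the world has none). Each returns a list of dicts, best first, with "p" (0 to 1); they miss things now and then, are a little off and sometimes report something else, mostly with a low value. They report only what shows in the picture. A call takes as long as a camera call. They do not tell look-alikes from the thing itself.
- search_frame(camera, label): "rect" ([left, top, right, bottom] as shares, 0 to 1, of the picture: columns of its width, rows of its height, round what is visible of it).
- place_of(camera, label): "location" ([column, row] as shares, 0 to 1, of the picture: columns of its width, rows of its height: a listed point, or the origin of a listed thing).
The state is a dict: "time_s": time; "qpos": joint angles; "qvel": joint speeds; "effort": joint torques, N m; "ee_pos": TCP position; "ee_rot": TCP orientation; "force": force on the tool from outside, world axes, zero at the start; "torque": the same for the moment, N m; "gripper_width": finger opening in mm.
Only numpy, scipy, OpenCV 4.12 (cv2) and the standard library are available. Lean on these libraries where they do the work, as an engineer would, in place of code of your own. Each camera call takes 0.05 s, during which the arm holds its last target. There are 200 camera calls.

## Working session

There is one attempt and no reset: what is moved stays moved. The work goes in short steps, Python scripts to look and compute and a tool call to move; the robot and the scene stay as the last step left them, time stands still between calls to the robot, and variables do not carry over. Pictures are saved under pics/ and viewed, about 8 in all and at most 12, crops included, and the job is handed in when it is done.

Besides the shell and the picture viewer there is one more tool, called after "Call:" in YAML: its name, and indented under it one key for each argument. drive_tool: Moves the arm, as the interface text tells. Its arguments: {"type":"object","properties":{"plan":{"type":"array"},"grip_force":{"type":"number"}},"required":["plan"]}

```bash
mkdir -p pics
cat > h.py <<'E'
import numpy as np, cv2
from workcell import state, grab_frame, camera_info, env, search_frame, place_of
from scipy.spatial.transform import Rotation as R
W,H=560,420
def cam(name,s=None):
    c=camera_info(name); K=np.array(c["intrinsics"])
    if "hand_eye" in c:
        s=s or state(); T=np.eye(4); T[:3,:3]=rot(s["ee_rot"]); T[:3,3]=s["ee_pos"]
        M=T@np.array(c["hand_eye"]); return K,c["k1"],M[:3,3],M[:3,:3]
    o=np.array(c["orientation"]); 
    return K,c["k1"],np.array(c["origin"]),(o if o.shape==(3,3) else rot(o))
def rot(e):
    e=np.array(e); return e if e.shape==(3,3) else R.from_euler('xyz',e,degrees=True).as_matrix()
def ray(C,px):
    K,k1,o,M=C; d=np.linalg.solve(K,[px[0],px[1],1])[:2]; u=d.copy()
    for _ in range(30): u=d/(1+k1*(u@u))
    return o,M@np.array([*u,1])
def atz(C,px,z):
    o,d=ray(C,px); return o+d*(z-o[2])/d[2]
def proj(C,P):
    K,k1,o,M=C; c=M.T@(np.array(P)-o); u=c[:2]/c[2]; u=u*(1+k1*(u@u)); return (K@[*u,1])[:2]
def tri(obs):
    A=np.zeros((3,3));b=np.zeros(3)
    for C,px in obs:
        o,d=ray(C,px); d/=np.linalg.norm(d); Q=np.eye(3)-np.outer(d,d); A+=Q;b+=Q@o
    return np.linalg.solve(A,b)
def save(img,name): cv2.imwrite('pics/'+name,cv2.cvtColor(img,cv2.COLOR_RGB2BGR))
E
python3 - <<'E'
from h import *
print(state()); 
for n in("scene","top","wrist"): print(camera_info(n))
a=grab_frame("scene");b=grab_frame("top")
save(a,"s0.png");save(b,"t0.png")
np.set_printoptions(precision=1,suppress=True)
for n in("scene","top"):
    for l in("spindle_tip","knob_grip","knob","lid_edge","lid_hinge","cooker","match_box","candle"):
        print(n,l,[(round(d["p"],2),(np.array(d["location"])*[W,H]).round(1).tolist()) for d in place_of(n,l)[:4]])
print(state()["time_s"])
E
```

```text
{'time_s': 0.0, 'qpos': array([-6.53754946e+01,  1.83507854e+01,  8.97073914e+01,  1.08518215e-03,
        7.20442047e+01, -1.14549208e+00]), 'qvel': array([-0.00313847, -0.00497768,  0.00369559, -0.04635685,  0.01507814,
        0.00711734]), 'effort': array([-3.82855487e-04, -4.12463415e+01, -2.31976730e+01,  7.27514620e-02,
        4.59356164e-02, -1.41663945e-04]), 'ee_pos': array([ 249.78089349, -517.33855687,  213.12219296]), 'ee_rot': array([178.27714045,  89.89761335, 114.04680246]), 'force': array([ 0.32776215, -0.02049645,  1.53411641]), 'torque': array([-0.00513606,  0.00352528,  0.03626525]), 'gripper_width': 91.15520609807743}
{'intrinsics': array([[389.3588296 ,   0.        , 273.76108869],
       [  0.        , 389.3588296 , 209.88619729],
       [  0.        ,   0.        ,   1.        ]]), 'k1': 0.03579233661100652, 'origin': array([-186.09227211,  554.77190519,  840.15646819]), 'orientation': array([-130.46516338,    0.88687623, -132.62735551])}
{'intrinsics': array([[467.16387229,   0.        , 276.04756363],
       [  0.        , 467.16387229, 207.32467068],
     
[... 853 characters left out ...]
 [201.8, 284.0])]
scene knob [(0.65, [228.8, 270.5]), (0.56, [203.9, 289.8])]
scene lid_edge [(0.8, [298.5, 181.8])]
scene lid_hinge [(0.97, [278.4, 191.2]), (0.47, [361.8, 170.5])]
scene cooker [(0.68, [290.0, 222.6])]
scene match_box [(0.72, [188.6, 249.8]), (0.21, [204.6, 285.9])]
scene candle [(0.63, [175.0, 324.1])]
top spindle_tip [(0.69, [386.3, 257.0])]
top knob_grip [(0.55, [217.7, 207.2])]
top knob [(0.63, [217.5, 212.6]), (0.62, [193.6, 204.2])]
top lid_edge [(0.92, [294.1, 215.6])]
top lid_hinge [(0.63, [297.5, 201.5])]
top cooker [(0.73, [286.3, 228.7])]
top match_box [(0.62, [226.9, 174.9])]
top candle [(0.56, [174.9, 170.6]), (0.55, [283.6, 227.5]), (0.41, [160.0, 206.3])]
0.9
```

Run:
```python
import cv2
a=cv2.imread('pics/s0.png');b=cv2.imread('pics/t0.png')
cv2.imwrite('pics/s0x.png',cv2.resize(a[130:400,100:460],None,fx=2.2,fy=2.2,interpolation=cv2.INTER_CUBIC))
cv2.imwrite('pics/t0x.png',cv2.resize(b[130:330,120:440],None,fx=2.5,fy=2.5,interpolation=cv2.INTER_CUBIC))
```

```text
(no output)
```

View pics/s0x.png

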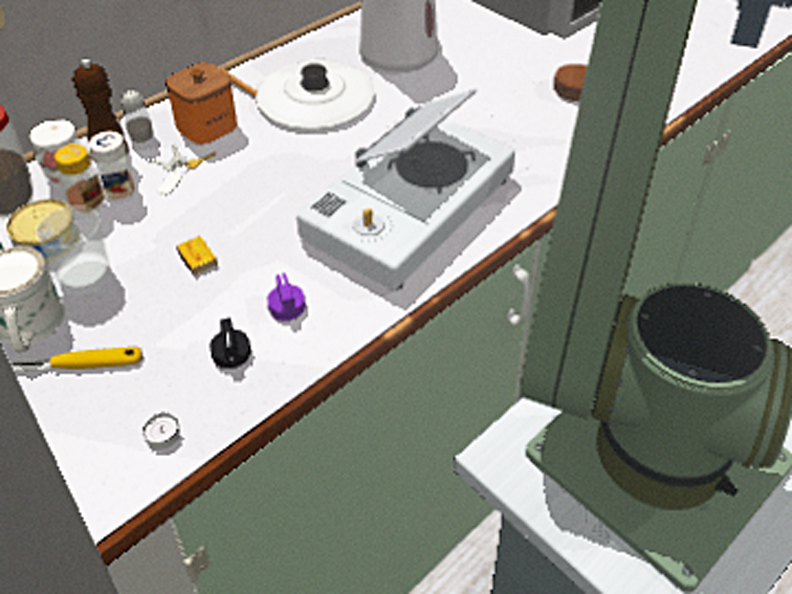

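View pics/t0x.png

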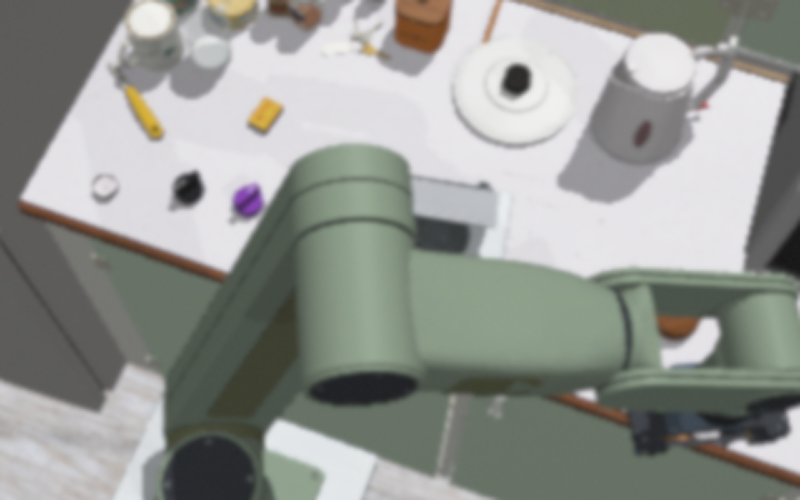

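The scene crop shows the black knob at full-frame px (205,287), the purple look-alike at (230,266), the spindle at (268,228) and the lid's free edge near (300,175). The black one with the white marks fits the description; I'll confirm it in a closer wrist crop.

Run:
```python
from h import *
np.set_printoptions(precision=1,suppress=True)
C=cam("scene"); f=lambda x,y:(100+x/2.2,130+y/2.2)
print("spindle net/eye",atz(C,(264.9,227.4),82),atz(C,f(368,209),82))
print("knob",atz(C,(203.9,289.8),0),atz(C,f(226,322),40), "purple",atz(C,(228.8,270.5),0))
for n,p in dict(lb=(298,217),lf=(392,264),rf=(516,152)).items(): print(n,atz(C,f(*p),55))
print("hingeleft",atz(C,f(360,164),80))
for n,p in (("match",(188.6,249.8)),("candle",(175,324))): print(n,atz(C,p,0))
```

```text
spindle net/eye [436.7  31.8  82. ] [439.5  20.2  82. ]
knob [433.8 256.7   0. ] [443.  247.8  40. ] purple [441.4 166.9   0. ]
lb [514.8  79.6  55. ]
lf [365.   47.4  55. ]
rf [ 404.4 -236.3   55. ]
hingeleft [517.5 -34.8  80. ]
match [587.9 204.7   0. ]
candle [396.  369.1   0. ]
```

Run:
```python
from h import *
np.set_printoptions(precision=3,suppress=True)
print(rot(state()["ee_rot"]))
```

```text
[[ 0.     0.901  0.435]
 [-0.     0.435 -0.901]
 [-1.     0.     0.   ]]
```

Call:
drive_tool:
  plan:
    - [0, 0, -4, 20, 50, 20, 91]
    - [0, 0, -8, 40, 100, 40, 91]
    - [0, 0, -12, 55, 160, 60, 60]
    - [0, 0, -16, 70, 220, 60, 30]
    - [0, 0, -18, 85, 280, 60, 0]
    - [0, 0, -18, 95, 330, 60, 0]
    - [0, 0, -18, 100, 377, 60, 0]
    - [0, 0, -18, 100, 377, 60, 0]

```text
time_s: 1.9
ee_pos: [350.0, -138.5, 274.3]
ee_rot: [91.7, 90.0, 9.8]
force: [0.4, -1.1, -0.1]
gripper_width: 34.0
```

Run:
```python
from h import *
s=state();print(s["ee_pos"],s["ee_rot"],s["force"],s["qpos"],s["gripper_width"],s["time_s"])
C=cam("wrist",s); w=grab_frame("wrist");save(w,"w1.png")
for n in("wrist","scene"):
  if n=="scene": grab_frame(n)
  for l in("spindle_tip","lid_edge","lid_hinge"):
    print(n,l,[(round(d["p"],2),(np.array(d["location"])*[W,H]).round(1).tolist()) for d in place_of(n,l)[:3]])
```

```text
[ 349.96045893 -138.45400877  274.29079667] [91.74920954 89.95734303  9.81475019] [ 0.36165684 -1.14121475 -0.05578368] [-2.33569687e+01 -2.29372559e+00  1.05768305e+02  2.40040058e-02
  7.64897164e+01  5.85718901e+01] 34.04204399592503 1.9
wrist spindle_tip [(0.68, [160.7, 91.6]), (0.35, [286.9, 8.9])]
wrist lid_edge [(0.87, [293.2, 89.2])]
wrist lid_hinge [(0.56, [289.2, 11.8])]
scene spindle_tip [(0.61, [265.3, 226.7]), (0.53, [300.0, 180.9])]
scene lid_edge [(0.92, [299.6, 183.9])]
scene lid_hinge [(0.95, [278.2, 191.6])]
```

View pics/w1.png

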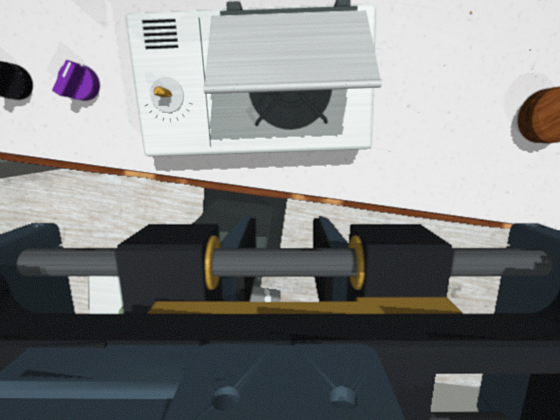

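The wrist view shows the cooker with the spindle at (161,91), the lid's free edge from (206,87) to (380,82), the deck's front corners at (147,152) and (371,147), and the purple and black knobs at the left.

Run:
```python
from h import *
np.set_printoptions(precision=1,suppress=True)
C=cam("wrist"); S=cam("scene")
lf,rf=atz(C,(147,152),55),atz(C,(371,147),55); print(lf,rf,np.linalg.norm(lf-rf))
yaw=np.degrees(np.arctan2(-(lf-rf)[0],(lf-rf)[1]));print("yaw",yaw)
print("spindle tri",tri([(C,(158,91)),(S,(265.3,226.7))]),atz(C,(158,91),82))
print("edge tri",tri([(C,(293,87)),(S,(299.6,183.9))]))
for y in (yaw,yaw+3,yaw-3):
  c,s=np.cos(np.radians(y)),np.sin(np.radians(y));Q=np.array([[c,-s],[s,c]])
  o=(lf[:2]+rf[:2])/2+Q@[85,0]; print(y,"origin",o,"sp",o+Q@[-10,108],"hinge",o+Q@[68,-45])
print([atz(C,p,55) for p in((130,14),(374,6))])
```

```text
[366.9  39.6  55. ] [ 411.7 -247.    55. ] 290.10437184652477
yaw 8.881624308210613
spindle tri [443.9  22.   72.7] [441.7  16.9  82. ]
edge tri [ 460.6 -134.7  137.1]
8.881624308210613 origin [473.3 -90.6] sp [446.8  14.6] hinge [ 547.5 -124.5]
11.881624308210613 origin [472.5 -86.2] sp [440.5  17.4] hinge [ 548.3 -116.2]
5.881624308210613 origin [473.9 -95. ] sp [452.9  11.4] hinge [ 546.1 -132.8]
[array([525.2,  63.9,  55. ]), array([ 571.2, -218.2,   55. ])]
```

Call:
drive_tool:
  plan:
    - [0, 0, 1, 20, -3, -50, 0]
    - [0, 0, 1, 40, -5, -100, 0]
    - [0, 0, 1, 50, -6, -150, 0]
    - [0, 0, 1, 55, -6, -160, 0]
    - [0, 0, 1, 65, -4, -160, 0]
    - [0, 0, 1, 80, -2, -158, 0]
    - [0, 0, 1, 95, 0, -156, 0]
    - [0, 0, 1, 110, 2, -152, 0]

```text
time_s: 3.3
ee_pos: [442.5, -142.4, 122.5]
ee_rot: [-89.8, 87.6, -170.7]
force: [-61.6, -21.6, 43.7]
gripper_width: 0.2
```

The push jams: the finger is pressing along the lid toward the hinge, and friction locks it. I'll back off, then follow the edge's arc.

Call:
drive_tool:
  plan:
    - [0, 2.5, 0, -12, -2, -4, 0]
    - [0, 2.5, 0, -14, -2, -6, 0]
    - [0, 2.5, 0, -14, -2, -6, 0]

```text
time_s: 3.68
ee_pos: [429.9, -144.3, 117.0]
ee_rot: [-94.2, 85.3, -175.1]
force: [-0.3, -0.3, 0.2]
gripper_width: 0.5
```

Run:
```python
from h import *
np.set_printoptions(precision=1,suppress=True)
s=state();print(s["ee_pos"],s["ee_rot"],s["force"],s["time_s"]);print(rot(s["ee_rot"]))
grab_frame("scene");S=cam("scene")
w=grab_frame("wrist"); C=cam("wrist",s); save(w,"w2.png")
for n in ("scene","wrist"):print([(round(d["p"],2),(np.array(d["location"])*[W,H])) for d in place_of(n,"lid_edge")[:2]])
p=[np.array(place_of(n,"lid_edge")[0]["location"])*[W,H] for n in ("scene","wrist")]
print(tri([(S,p[0]),(C,p[1])]))
```

```text
[ 429.9 -144.3  117. ] [ -94.2   85.3 -175.1] [-0.3 -0.3  0.2] 3.675
[[-0.1  1.   0.2]
 [-0.   0.2 -1. ]
 [-1.  -0.1 -0. ]]
[(0.78, array([297.4, 183.6])), (0.47, array([131.2, 294.4]))]
[(0.68, array([264.3, 212.6]))]
[ 460.1 -127.3  144.1]
```

View pics/w2.png

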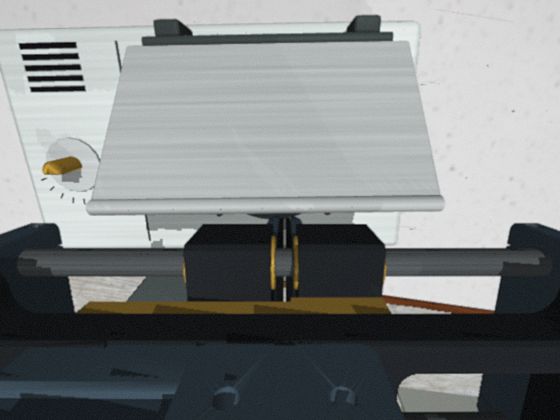

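Call:
drive_tool:
  plan:
    - [1, -9, 0, -4, 0, 2, 0]
    - [3, -18, 0, -4, 0, 2, 0]
    - [4, -25, 0, -2, 1, 2, 0]
    - [4, -25, 0, 6, 2, 4, 0]
    - [4, -25, 0, 14, 3, 10, 0]
    - [4, -25, 0, 21, 4, 18, 0]
    - [4, -25, 0, 29, 5, 25, 0]
    - [4, -25, 0, 38, 6, 32, 0]

```text
time_s: 4.97
ee_pos: [466.5, -137.6, 148.5]
ee_rot: [91.1, 69.8, 10.5]
force: [-6.6, -0.4, 2.7]
gripper_width: 0.7
```

Call:
drive_tool:
  plan:
    - [0, 0, 0, 10, 2, 7, 0]
    - [0, 0, 0, 20, 3, 12, 0]
    - [0, 0, 0, 30, 5, 16, 0]
    - [0, 0, 0, 38, 6, 18, 0]
    - [0, 0, 0, 38, 6, 18, 0]

```text
time_s: 5.6
ee_pos: [505.9, -131.5, 166.8]
ee_rot: [91.0, 69.7, 10.4]
force: [-0.4, 0.0, 0.0]
gripper_width: 0.5
```

Run:
```python
from h import *
np.set_printoptions(precision=1,suppress=True)
s=state();print(s["ee_pos"],s["ee_rot"],s["force"],s["time_s"])
a=grab_frame("scene");S=cam("scene")
w=grab_frame("wrist"); C=cam("wrist",s); 
save(np.hstack([cv2.resize(a[120:280,200:400],(500,400)),w[:,130:430][:400]]),"w3.png")
for n in ("scene","wrist"):
  for l in ("lid_edge","lid_hinge"): print(n,l,[(round(d["p"],2),(np.array(d["location"])*[W,H])) for d in place_of(n,l)[:2]])
```

```text
[ 505.9 -131.5  166.8] [91.  69.7 10.4] [-0.4  0.   0. ] 5.6
scene lid_edge [(0.82, array([282.6, 162.2]))]
scene lid_hinge [(0.78, array([279.2, 192.6]))]
wrist lid_edge [(0.66, array([266.1, 214.6]))]
wrist lid_hinge [(0.78, array([271.9, 197.9]))]
```

View pics/w3.png

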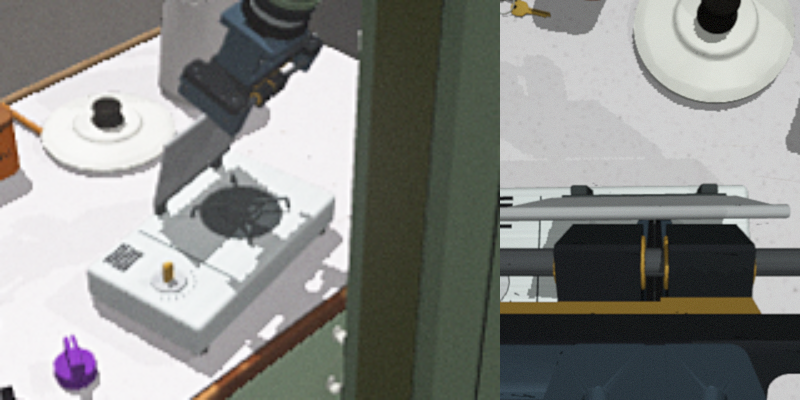

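The lid is now nearly upright: the edge is at scene (282,162), wrist row ~212. I'll fit its angle.

Run:
```python
from h import *
np.set_printoptions(precision=1,suppress=True)
C=cam("wrist");S=cam("scene")
print(tri([(S,(282.6,162.2)),(C,(270,212))]))
u=np.array([.987,.16])
for t in (1.2,1.3,1.4,1.5,1.57,1.65):
  e=np.array([*(np.array([547,-122])-110*np.cos(t)*u),80+110*np.sin(t)]); print(t,e,proj(S,e),proj(C,e))
h=[547,-122,80];print(proj(S,h),proj(C,h))
```

```text
[ 521.  -121.   192.6]
1.2 [ 507.7 -128.4  182.5] [288.1 165.9] [278.  236.3]
1.3 [ 518.  -126.7  186. ] [285.3 163.8] [278.  217.2]
1.4 [ 528.5 -125.   188.4] [282.5 161.9] [278.  197.3]
1.5 [ 539.3 -123.2  189.7] [279.6 160.4] [278.  177.2]
1.57 [ 546.9 -122.   190. ] [277.6 159.4] [278.1 163.4]
1.65 [ 555.6 -120.6  189.7] [275.3 158.6] [278.2 148. ]
[277.9 188.3] [281.3 193.8]
```

Call:
drive_tool:
  plan:
    - [0, 0, 0, 7, 1, 2, 0]
    - [0, 0, 0, 14, 2, 3, 0]
    - [0, 0, 0, 20, 3, 3, 0]
    - [0, 0, 0, 20, 3, 3, 0]

```text
time_s: 6.4
ee_pos: [525.5, -128.7, 169.8]
ee_rot: [91.0, 69.7, 10.4]
force: [-1.3, 0.1, 0.6]
gripper_width: 0.7
```

```bash
cat > lid.py <<'E'
from h import *
from scipy.optimize import least_squares
np.set_printoptions(precision=1,suppress=True)
s=state();print(s["ee_pos"],s["ee_rot"],s["force"],s["time_s"])
C=cam("wrist",s);S=cam("scene")
a=grab_frame("scene");w=grab_frame("wrist");save(a,"s_l.png");save(w,"w_l.png")
o={}
for n in ("scene","wrist"):
  for l in ("lid_edge","lid_hinge"):
    r=place_of(n,l)
    if r:o[n,l]=np.array(r[0]["location"])*[W,H]; print(n,l,round(r[0]["p"],2),o[n,l])
u=np.array([.987,.16])
for n,K in(("scene",S),("wrist",C)):
  for t in (1.4,1.5,1.57,1.65,1.75):
    e=np.array([*(np.array([547,-122])-110*np.cos(t)*u),80+110*np.sin(t)]); print(n,t,proj(K,e),"hinge",proj(K,[547,-122,80]))
E
python3 lid.py
```

```text
[ 525.5 -128.7  169.8] [91.  69.7 10.4] [-1.3  0.1  0.6] 6.4
scene lid_edge 0.87 [275.8 162.6]
scene lid_hinge 0.88 [278.1 189.8]
wrist lid_edge 0.58 [265.7 209.2]
wrist lid_hinge 0.69 [272.8 219.4]
scene 1.4 [282.5 161.9] hinge [277.9 188.3]
scene 1.5 [279.6 160.4] hinge [277.9 188.3]
scene 1.57 [277.6 159.4] hinge [277.9 188.3]
scene 1.65 [275.3 158.6] hinge [277.9 188.3]
scene 1.75 [272.5 157.8] hinge [277.9 188.3]
wrist 1.4 [277.5 235.9] hinge [281.  216.9]
wrist 1.5 [277.5 215.9] hinge [281.  216.9]
wrist 1.57 [277.6 201.9] hinge [281.  216.9]
wrist 1.65 [277.7 186.4] hinge [281.  216.9]
wrist 1.75 [277.9 167.8] hinge [281.  216.9]
```

Call:
drive_tool:
  plan:
    - [0, 0, 0, -40, -6, 0, 0]
    - [0, 8, 0, -90, -6, 20, 10]
    - [0, 16, 0, -130, 30, 60, 30]
    - [-3, 20, 0, -150, 80, 80, 50]
    - [-3, 20, 0, -170, 140, 80, 70]
    - [-3, 20, 0, -180, 200, 80, 80]
    - [-3, 20, 0, -180, 260, 60, 80]
    - [-3, 20, 0, -180, 320, 50, 80]
    - [-3, 20, 0, -180, 378, 50, 80]
    - [-3, 20, 0, -180, 378, 50, 80]

```text
time_s: 7.95
ee_pos: [345.5, 252.5, 220.1]
ee_rot: [162.3, 89.3, 81.8]
force: [-0.5, -0.4, -0.4]
gripper_width: 79.8
```

Run:
```python
from h import *
np.set_printoptions(precision=1,suppress=True)
s=state();print(s["ee_pos"],s["ee_rot"],s["force"],s["qpos"],s["time_s"]);print(rot(s["ee_rot"]))
C=cam("wrist",s);w=grab_frame("wrist");save(w,"w4.png")
for l in("knob","knob_grip","spindle_tip"):
    for d in place_of("wrist",l)[:3]:
        p=np.array(d["location"])*[W,H]; print(l,round(d["p"],2),p,atz(C,p,{"knob":0,"knob_grip":30,"spindle_tip":82}[l]))
a=grab_frame("scene");save(a,"s4.png")
for l in("lid_edge","lid_hinge"):
    for d in place_of("scene",l)[:1]: print(l,round(d["p"],2),np.array(d["location"])*[W,H])
```

```text
[345.5 252.5 220.1] [162.3  89.3  81.8] [-0.5 -0.4 -0.4] [ 34.2   4.4 106.9   0.6  68.3 114.5] 7.95
[[ 0.   1.   0.2]
 [ 0.   0.2 -1. ]
 [-1.   0.  -0. ]]
knob 0.67 [367.6 119.3] [444.  164.1   0. ]
knob 0.63 [294.2 118.8] [429.3 255.8   0. ]
knob 0.58 [293.8 117.6] [430.6 256.6   0. ]
knob_grip 0.79 [293.5 116.3] [430.4 257.5  30. ]
knob_grip 0.68 [377.2 116.9] [445.9 161.1  30. ]
spindle_tip 0.71 [523.1 143.7] [439.8  23.4  82. ]
lid_edge 0.8 [277.9 161.9]
lid_hinge 0.65 [279.  193.8]
```

View pics/w4.png

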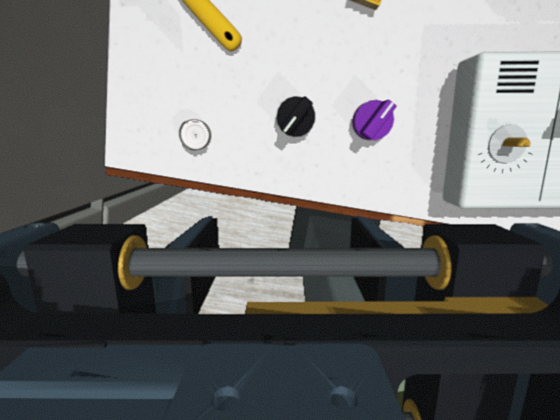

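Wrist view: the candidates are black at (295,117) and purple at (375,120). The black one with the white line is the knob, and a crop should confirm it.

Run:
```python
import cv2
a=cv2.imread('pics/w4.png')[85:150,260:330];b=cv2.imread('pics/s4.png')[120:250,220:350]
a=cv2.resize(a,(430,400),interpolation=cv2.INTER_CUBIC)
b=cv2.resize(b,(400,400),interpolation=cv2.INTER_CUBIC)[:, :360]
a=cv2.convertScaleAbs(a,alpha=1.4,beta=25)
cv2.imwrite('pics/k.png',cv2.hconcat([a,b]))
```

```text
(no output)
```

View pics/k.png

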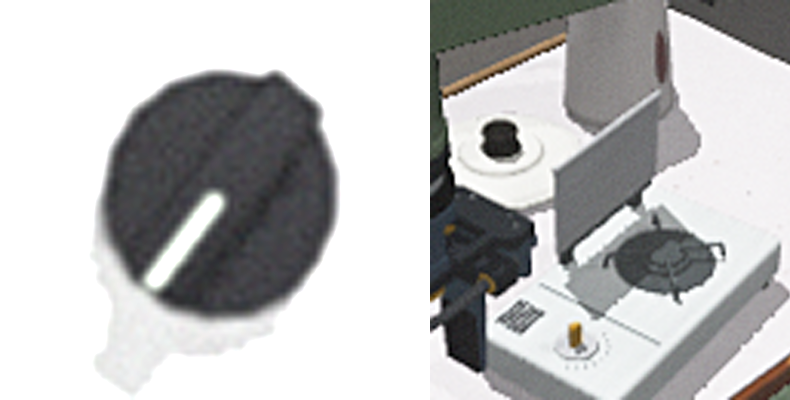

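It's the black knob: the white line runs from (295,117) to (285,132), which is the -x end. The lid looks upright. Now the knob's yaw and position.

Run:
```python
from h import *
np.set_printoptions(precision=1,suppress=True)
C=cam("wrist")
f=lambda x,y:(260+x*70/430,85+y*65/400)
e=atz(C,f(153,288),40.5);c=atz(C,f(219,197),40.5);p=atz(C,f(300,98),40.5)
print(e,c,p)
for a,b in((c,e),(p,e),(p,c)): d=a-b; print("yaw +x",np.degrees(np.arctan2(d[1],d[0])),np.linalg.norm(d))
print("mid",(p+e)/2)
# skirt circle centre
print("skirt",atz(C,f(220,195),18))
t=rot(state()["ee_rot"]);print("tool y heading",np.degrees(np.arctan2(t[1,1],t[0,1])))
print("spindle",atz(C,(504,143),58), atz(C,(525,143),82))
```

```text
[411.4 258.9  40.5] [429.4 249.4  40.5] [448.9 237.7  40.5]
yaw +x -27.69213361795764 20.37651167526566
yaw +x -29.479272681668032 43.06053514466532
yaw +x -31.08323619912602 22.70283029087844
mid [430.1 248.3  40.5]
skirt [431.1 248.9  18. ]
tool y heading 9.084952412175907
spindle [437.6  19.7  58. ] [439.   15.6  82. ]
```

Call:
drive_tool:
  plan:
    - [0, 0, 10, 10, 0, 0, 60]
    - [0, 0, 20, 20, 0, 0, 60]
    - [0, 0, 30, 40, 0, 0, 60]
    - [0, 0, 40, 60, -1, 0, 60]
    - [0, 0, 50, 80, -2, -10, 60]
    - [0, 0, 60, 85, -3, -20, 60]
    - [0, 0, 70, 85, -3, -30, 60]
    - [0, 0, 80, 85, -3, -40, 60]
    - [0, 0, 90, 85, -3, -50, 60]
    - [0, 0, 100, 85, -3, -50, 60]

```text
time_s: 9.55
ee_pos: [430.4, 243.4, 169.8]
ee_rot: [166.8, 89.3, -173.9]
force: [0.1, 0.4, 0.7]
gripper_width: 59.7
```

Call:
drive_tool:
  plan:
    - [0, 0, 10, 0, 0, 0, 60]
    - [0, 0, 20, 0, 0, 0, 60]
    - [0, 0, 30, 0, 0, 0, 60]
    - [0, 0, 41, 0, 0, -20, 60]
    - [0, 0, 41, 0, 0, -40, 60]
    - [0, 0, 41, 0, 0, -40, 60]

```text
time_s: 10.3
ee_pos: [429.7, 242.1, 128.8]
ee_rot: [163.1, 89.1, -136.7]
force: [0.6, 0.1, 0.2]
gripper_width: 59.9
```

Run:
```python
from h import *
np.set_printoptions(precision=1,suppress=True)
s=state();print(s["ee_pos"],s["ee_rot"],s["force"],s["qpos"],s["time_s"],s["gripper_width"]);t=rot(s["ee_rot"]);print(t,"heading y",np.degrees(np.arctan2(t[1,1],t[0,1])))
C=cam("wrist",s);w=grab_frame("wrist");save(w,"w5.png")
for l in("knob","knob_grip"):
    for d in place_of("wrist",l)[:3]:
        p=np.array(d["location"])*[W,H]; print(l,round(d["p"],2),p,atz(C,p,{"knob":0,"knob_grip":30}[l]))
```

```text
[429.7 242.1 128.8] [ 163.1   89.1 -136.7] [0.6 0.1 0.2] [ 28.2  15.7 106.9  -0.3  58.3 -31.8] 10.3 59.86092758932166
[[-0.  -0.9  0.5]
 [-0.   0.5  0.9]
 [-1.   0.  -0. ]] heading y 150.20045177628677
knob 0.79 [226.  244.7] [441.3 160.4   0. ]
knob 0.7 [298.8 194.2] [431.7 255.3   0. ]
knob_grip 0.98 [298.9 199.7] [430.6 254.9  30. ]
```

View pics/w5.png

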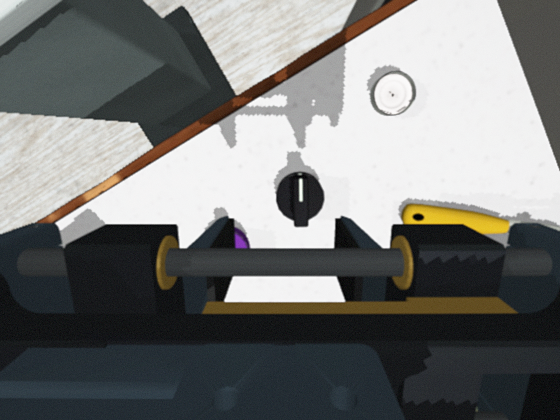

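The knob is centred between the fingers at (300,200). Its white line points to the camera side at (298,178), and the bar is aligned within a few degrees.

Run:
```python
from h import *
np.set_printoptions(precision=1,suppress=True)
w=cv2.imread('pics/w5.png'); g=w[155:240,260:340]
# skirt+bar mask; white line
m=(g.max(2)<75).astype('uint8'); l=cv2.connectedComponentsWithStats(m)
for i in range(1,l[0]): 
    if l[2][i,4]>200: print("dark",l[2][i],l[3][i]+[260,155])
s=state();C=cam("wrist",s);T=rot(s["ee_rot"])
e=atz(C,(298.8,177),40.5);p=atz(C,(301,225),40.5)
d=p-e;print(e,p,(e+p)/2,np.linalg.norm(d),np.degrees(np.arctan2(d[1],d[0])))
print("tool frame mid",T.T@((e+p)/2-s["ee_pos"]))
for q in((299,195),(300,196.5)): print(atz(C,q,18.5))
```

```text
dark [  17   17   47   54 1754] [299.5 197.6]
[412.6 266.9  40.5] [452.3 247.1  40.5] [432.4 257.   40.5] 44.39031299575071 -26.526256480480452
tool frame mid [90.   5.5 13.5]
[431.2 257.7  18.5]
[432.9 257.8  18.5]
```

Run:
```python
import cv2
cv2.imwrite('pics/k5.png',cv2.resize(cv2.imread('pics/w5.png')[160:235,260:340],(640,600),interpolation=cv2.INTER_CUBIC))
```

```text
(no output)
```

View pics/k5.png

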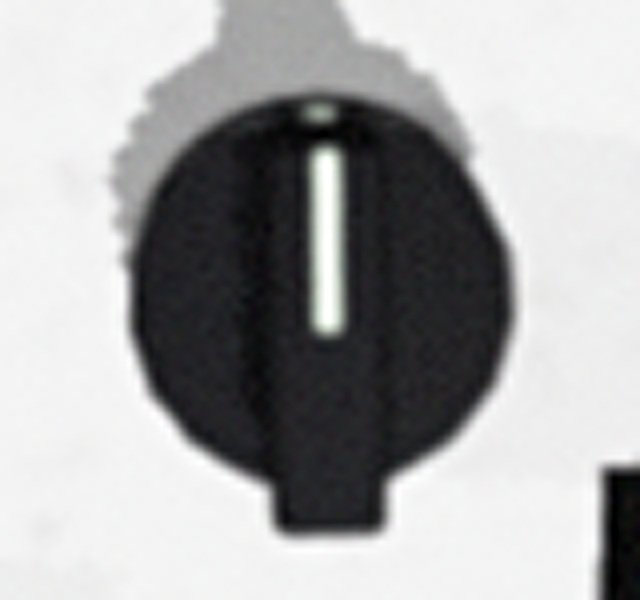

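Comparing the two headings shows a camera bias of about 4.5 mm along the jaw axis, so the knob is at about (430,253). Descending and gripping.

Call:
drive_tool:
  plan:
    - [0, 0, 1, 0, 11, -25, 60]
    - [0, 0, 1, 0, 11, -50, 60]
    - [0, 0, 1, 0, 11, -75, 60]
    - [0, 0, 1, 0, 11, -95, 60]
    - [0, 0, 1, 0, 11, -106, 60]
    - [0, 0, 1, 0, 11, -106, 60]
    - [0, 0, 1, 0, 11, -106, 40]
    - [0, 0, 1, 0, 11, -106, 20]
    - [0, 0, 1, 0, 11, -106, 5]
    - [0, 0, 1, 0, 11, -106, 5]
  grip_force: 20

```text
time_s: 11.7
ee_pos: [431.2, 254.4, 24.9]
ee_rot: [170.6, 89.4, -128.2]
force: [-0.4, -0.4, -0.2]
gripper_width: 23.1
```

Call:
drive_tool:
  plan:
    - [0, 0, 0, 0, 0, 0, 5]
    - [0, 0, 0, 0, 0, 0, 5]
    - [0, 0, 0, 0, 0, 0, 5]
  grip_force: 50

```text
time_s: 12.08
ee_pos: [431.3, 254.5, 25.0]
ee_rot: [171.0, 89.4, -127.8]
force: [-0.0, 0.5, 2.3]
gripper_width: 14.1
```

Run:
```python
from h import *
np.set_printoptions(precision=2,suppress=True)
s=state();t=rot(s["ee_rot"]);print(s["ee_pos"],s["force"],s["time_s"],s["gripper_width"],t,"heading y",np.degrees(np.arctan2(t[1,1],t[0,1])))
w=grab_frame("wrist");save(w,"w6.png")
```

```text
[431.29 254.49  24.98] [-0.01  0.47  2.26] 12.075 14.082085251189785 [[-0.01 -0.88  0.48]
 [-0.01  0.48  0.88]
 [-1.    0.   -0.01]] heading y 151.24403139415378
```

Call:
drive_tool:
  plan:
    - [0, 0, 0, 0, 0, 30, 5]
    - [0, 0, 0, 0, 0, 70, 5]
    - [0, 0, 8, 5, -20, 110, 5]
    - [0, 0, 16, 15, -70, 117, 5]
    - [0, 0, 24, 25, -120, 117, 5]
    - [0, 0, 32, 35, -170, 117, 5]
    - [0, 0, 38, 45, -210, 117, 5]
    - [0, 0, 38, 45, -233, 117, 5]
    - [0, 0, 38, 45, -233, 117, 5]
    - [0, 0, 38, 45, -233, 117, 5]

```text
time_s: 13.38
ee_pos: [476.1, 22.0, 141.8]
ee_rot: [168.2, 89.5, -92.6]
force: [0.4, 0.6, -0.2]
gripper_width: 13.4
```

Run:
```python
from h import *
np.set_printoptions(precision=2,suppress=True)
s=state();t=rot(s["ee_rot"]);print(s["ee_pos"],s["force"],s["time_s"],s["gripper_width"],s["qpos"],t,"heading y",np.degrees(np.arctan2(t[1,1],t[0,1])))
C=cam("wrist",s);w=grab_frame("wrist");save(w,"w7.png")
for d in place_of("wrist","spindle_tip")[:3]:
    p=np.array(d["location"])*[W,H]; q=atz(C,p,82);print(round(d["p"],2),p,q,"tool",t.T@(q-s["ee_pos"]))
save(grab_frame("scene"),"s7.png")
for l in("lid_edge","lid_hinge","spindle_tip"):
    for d in place_of("scene",l)[:1]: print(l,round(d["p"],2),np.array(d["location"])*[W,H])
```

```text
[476.09  21.97 141.81] [ 0.44  0.61 -0.22] 13.375 13.412994740846937 [  1.64  13.11 108.36  -0.63  58.57 -97.27] [[-0.   -0.99 -0.16]
 [-0.01 -0.16  0.99]
 [-1.    0.   -0.01]] heading y -170.76037817881237
0.59 [291.31 171.32] [438.92  20.49  82.  ] tool [59.83 36.8   5.06]
lid_edge 0.61 [275.02 161.99]
lid_hinge 0.92 [278.49 191.69]
spindle_tip 0.47 [266.   227.68]
```

View pics/w7.png

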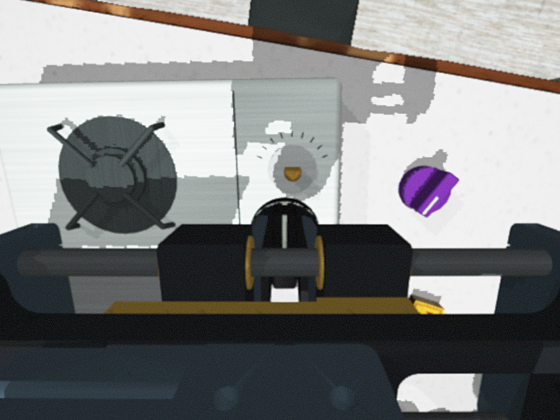

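The held knob's line is at column ~285 and the skirt front at ~(283,199). The brass D is at (292,173) with its flat toward the front, and the cooker's front edge is level in the picture, so the yaw matches. I need one enlarged crop for accuracy.

Run:
```python
from h import *
np.set_printoptions(precision=2,suppress=True)
w=cv2.imread('pics/w7.png')
cv2.imwrite('pics/k7.png',cv2.convertScaleAbs(cv2.resize(w[155:255,240:340],(600,600),interpolation=cv2.INTER_CUBIC),alpha=1.3,beta=15))
s=state();C=cam("wrist",s);t=rot(s["ee_rot"])
P=lambda x,y,z: proj(C,s["ee_pos"]+t@np.array([x,y,z]))
# predictions: knob centred at tool y=0,z=0
print("skirt front top",P(6.5,24,0),"bottom",P(25,24,0),"L/R",P(6.5,0,24),P(6.5,0,-24),"bar end",P(-15.5,23,0),"nearline",P(-15.5,0,0),P(-15.5,23,7),P(-15.5,23,-7))
a=atz(C,(60,81.5),55);b=atz(C,(330,80),55);print(a,b,np.degrees(np.arctan2((b-a)[1],(b-a)[0]))-90)
```

```text
skirt front top [284.97 202.95] bottom [284.9 196.7] L/R [322.96 239.93] [246.98 239.96] bar end [285.08 213.99] nearline [285.07 253.66] [298.   213.98] [272.15 213.99]
[ 400.21 -178.47   55.  ] [364.04  40.12  55.  ] 9.395584352162643
```

View pics/k7.png

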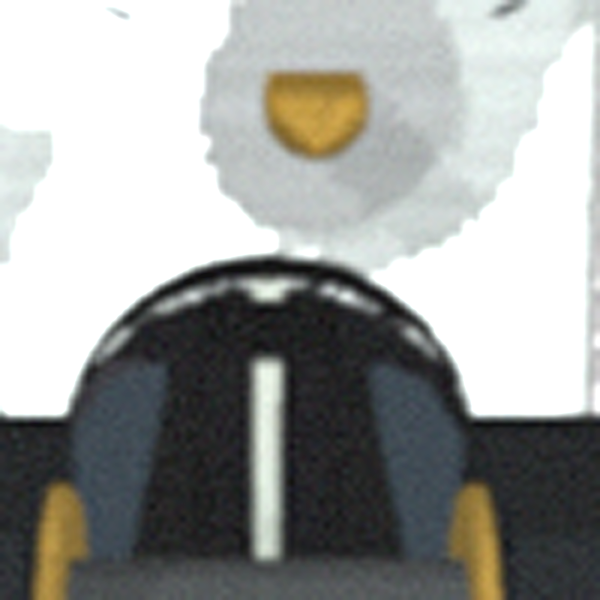

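Run:
```python
from h import *
np.set_printoptions(precision=2,suppress=True)
s=state();C=cam("wrist",s);t=rot(s["ee_rot"]);print(s["ee_pos"],s["ee_rot"])
q=atz(C,(292.8,172.4),79);print(q,"tool",t.T@(q-s["ee_pos"]))
for dy in(-7,2.5): # check
    print(proj(C,q+dy*t[:,1]))
p=q+[0,0,-6];print("flat base",proj(C,q+2.5*t[:,1]+[0,0,-20]))
```

```text
[476.28  22.14 141.99] [171.2   89.44 -89.49]
[440.17  22.    79.  ] tool [62.98 35.56  6.32]
[292.75 181.19]
[292.82 169.23]
flat base [292.38 166.53]
```

Call:
drive_tool:
  plan:
    - [0, 0, 0, -18, 0, 0, 5]
    - [0, 0, 0, -36, 0, -8, 5]
    - [0, 0, 0, -36, 0, -20, 5]
    - [0, 0, 0, -36, 0, -28, 5]
    - [0, 0, 0, -36, 0, -32, 5]
    - [0, 0, 0, -36, 0, -34, 5]
    - [0, 0, 0, -36, 0, -36, 5]
    - [0, 0, 0, -36, 0, -38, 5]
    - [0, 0, 0, -36, 0, -40, 5]
    - [0, 0, 0, -36, 0, -40, 5]

```text
time_s: 14.92
ee_pos: [440.2, 22.1, 101.9]
ee_rot: [169.9, 89.4, -90.8]
force: [-0.5, 0.2, -0.5]
gripper_width: 13.6
```

Call:
drive_tool:
  plan:
    - [0, 0, 0, 0, 0, -2, 5]
    - [0, 0, 0, 0, 0, -4, 5]
    - [0, 0, 0, 0, 0, -6, 5]
    - [0, 0, 0, 0, 0, -8, 5]
    - [0, 0, 0, 0, 0, -10, 5]
    - [0, 0, 0, 0, 0, -10, 5]

```text
time_s: 15.68
ee_pos: [440.1, 22.1, 91.7]
ee_rot: [167.0, 89.4, -93.7]
force: [0.4, -0.8, -0.7]
gripper_width: 13.7
```

Call:
drive_tool:
  plan:
    - [0, 0, 0, 0, 0, -2, 5]
    - [0, 0, 0, 0, 0, -4, 5]
    - [0, 0, 0, 0, 0, -6, 5]
    - [0, 0, 0, 0, 0, -8, 5]
    - [0, 0, 0, 0, 0, -8, 5]
  grip_force: 58

```text
time_s: 16.3
ee_pos: [440.4, 22.1, 85.2]
ee_rot: [174.2, 89.4, -86.4]
force: [-4.3, -1.2, 13.5]
gripper_width: 13.7
```

Call:
drive_tool:
  plan:
    - [0, 0, 0, 0, 0, -3, 5]
    - [0, 0, 0, 0, 0, -3, 5]
    - [0, 0, 0, 0, 0, -3, 5]
    - [0, 0, 0, 0, 0, -3, 5]

```text
time_s: 16.8
ee_pos: [440.6, 22.1, 85.0]
ee_rot: [-178.1, 89.4, -78.8]
force: [-7.4, 0.9, 25.5]
gripper_width: 13.8
```

Run:
```python
from h import *
np.set_printoptions(precision=2,suppress=True)
s=state();print(s["ee_pos"],s["force"],s["torque"],s["gripper_width"],s["time_s"])
C=cam("wrist",s);t=rot(s["ee_rot"])
w=grab_frame("wrist");a=grab_frame("scene")
print("skirt top/bottom, line end",[proj(C,s["ee_pos"]+t@np.array(v)) for v in((6.5,24,0),(25,24,0),(-15.5,23,0))])
for l in("lid_edge","lid_hinge"):
    for d in place_of("scene",l)[:1]: print(l,round(d["p"],2),np.array(d["location"])*[W,H])
save(np.hstack([cv2.resize(w[150:270,220:350],(430,400)),cv2.resize(a[130:270,220:350],(370,400))]),"f.png")
```

```text
[440.58  22.13  84.99] [-7.36  0.94 25.48] [ 0.07  1.27 -0.02] 13.755700230797896 16.8
skirt top/bottom, line end [array([284.97, 202.95]), array([284.9, 196.7]), array([285.08, 213.99])]
lid_edge 0.64 [275.18 160.69]
```

View pics/f.png

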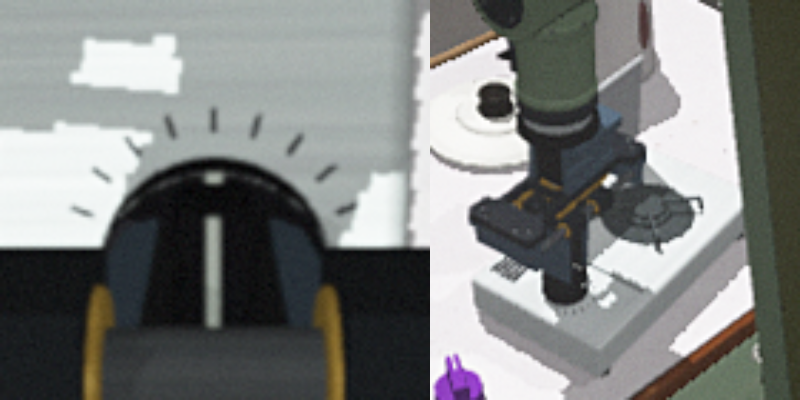

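```bash
python3 -c "
from h import *
env.job_done(); s=state(); print(s['ee_pos'],s['force'],s['time_s'])"
```

```text
the job is handed in; nothing more can be done
the job is handed in; nothing more can be done
```

The lid is upright, and the black knob is on the spindle and held pressed in. I handed the job in at about 17 s of robot time, well under the 51 s limit.

- **Lid:** The finger position puts it at about 1.55 rad. The wrist camera gave about 1.53–1.55 rad and the scene camera about 1.6–1.65 rad. All of these are within 10 degrees of upright, but they don't fully agree. My first push jammed at about 62 N in x and 44 N in z, through the fingers. I backed off and followed the edge's arc, which needed only about 7 N.
- **Knob:** I picked the black knob with the white line and left the purple look-alike alone. It slid on with almost no force. It then stopped hard at a TCP height of 85.0 mm, where about 85.5 mm was expected for fully pressed. The last measured push was 25 N, against the 11 N spring.
- **Grip:** The last picture shows the white line and nib toward the cooker's front, and the knob has not slipped in the fingers.
- **Other things on the worktop:** I met no contact with anything else, but did not re-measure their positions at the end. The state reading I asked for after handing in came back empty, so nothing was checked after that.

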